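Slide a loaded specimen carrier home under a compression bridge

TASK

Push the flat grey carrier plate along the bench with the fingertips, without lifting it, so that it passes between the two columns of the compression bridge and comes fully home, square against the stop bar behind, with the white specimen still standing on it wholly beneath the round platen. There is little headroom: do not tip or touch the specimen or let it knock against the bridge. Keep the gripper off the bridge, leave the other things on the bench where they are, and finish with the hand clear.

Things in the scene. Friction and masses are not known exactly. Their poses are not given: they have to be found in the camera images.
- carrier: plain grey-anodised aluminium plate lying loose on the bench, 150 mm (x) by 90 mm (y) by 12 mm thick, about 0.42 kg; slides under 2 to 6 N. Origin: centre of its underside. Its +x end, near which the specimen stands, goes in first. It starts in front of the bridge, up to 50 mm off the line of its way in and up to 0.2 rad askew
- tail (a point): middle of the carrier's rear (-x) end face, 75 mm from its origin and 6 mm above the bench: the end to push. It stays outside the bridge, 115 mm short of the platen axis when home
- specimen: white plastic cylinder, 20 mm diameter, 40 mm tall, standing loose on the carrier at carrier (x 40 mm, y 0), 1 mm either way; its top is 52 mm above the bench. Origin: centre of its underside.
- bridge: compression bridge fixed to the bench. Origin: on the bench under the platen axis; its +x is the way the carrier goes in. Two columns at y = -75 and +75 mm (120 mm free between their foot plates, which reach 30 mm each way in x) carry a black beam 186 mm long, 40 mm deep, underside 72, top 100 mm up, load cell on top to 136 mm
- stop (a point): middle of the upper front edge of the stop bar, a steel bar on the bench behind the platen, part of the bridge, 186 mm long along the bridge's y, 12 mm high; its face is at bridge x = +35 mm. With the carrier home its front end is flush on that face, its origin at bridge x = -40 mm, y = 0, and its yaw equals the bridge's
- platen (a point): centre of the underside of the round steel platen under the cross-beam, 36 mm diameter, 56 mm above the bench (4 mm over the specimen's top).
- spare_platen: bystander: spare steel platen standing on its 52 mm disc, 34 mm tall; origin at the centre of its underside
- jar: bystander: closed amber jar, 52 mm diameter, 75 mm tall; origin at the centre of its underside
- driver: bystander: screwdriver lying on the bench, 160 mm long, blue handle; its x axis points to the tip
- cup: bystander: grey open cup, 70 mm diameter, 80 mm tall; origin at the centre of its underside
Things that resemble listed ones, but are neither listed nor needed, are in the scene too. There is more than one size of the carrier; the job needs the middle-sized.

How it is judged (in metres and radians):
At the end, for the whole second after the job is handed in: The carrier lies flat and at rest against the stop bar (origin within 3 mm of its home place along the way in, square to within 0.05 rad) and the specimen stands upright and still on it, its axis within 8 mm of the platen's axis, so wholly beneath the platen (x of carrier in the frame of bridge between -0.043 and -0.036 m and angle between the x axis of carrier and the x axis of bridge, either way round below 0.05 rad and horizontal distance between specimen and platen below 0.008 m and angle between specimen's own z axis and vertical below 0.05 rad and z of specimen in the frame of carrier between 0.01 and 0.014 m and height (world z) of carrier below 0.003 m and linear speed of each of carrier, specimen below 0.01 m/s); the robot touches nothing.
It fails at once if the carrier is lifted or tipped (height (world z) of carrier above 0.006 m or angle between carrier's own z axis and vertical above 0.1 rad).
It fails at once if the specimen is tipped or lifted off the carrier (angle between specimen's own z axis and vertical above 0.25 rad or height (world z) of specimen above 0.02 m).
It fails at once if the robot touches the specimen, or the specimen knocks against the bridge (contact force between any of the fingers, the arm and specimen above 0.3 N or contact force between specimen and bridge above 0.3 N).
It fails at once if the robot touches the bridge (contact force between any of the fingers, the arm and bridge above 2 N).
It fails at once if a bystander is disturbed (moved more than 15 mm) (distance of any of spare_platen, jar, driver, cup from where it was at the start of the episode above 0.015 m).
It also fails if it takes over 72 s, if anything falls off the work surface, if the arm or the gripper's body presses on something with over 40 N, if the wrist force passes 120 N, or if a joint passes its speed limit or range.

ROBOT

A 6-joint arm with a two-finger parallel gripper is mounted at the origin on the work surface. World frame = base frame: x ahead of the robot, y to its left, z up, the work surface at z = 0. Lengths are in m, angles in degrees, forces in N, time in s.
With the tool pointing down it reaches from about 0.225 to 0.875 m from the base axis. Payload 3.4 kg.
Tool frame: the origin (TCP) lies on the centre line of the jaws, within the pads' length; the fingertips stand 11 mm ahead of it and the grasp point (between the pads) lies 8 mm behind it (ctrl.tip_reach is the distance from the TCP to the fingertips, in m); z points along the fingers, y is the line along which they close (so a half turn about z gives the same grasp; the last joint's range is limited). The gripper opens to 85 mm and grips with 20 to 120 N. Pads are 22 mm wide; open, the fingers measure 114 mm over their backs; the gripper's body (76 mm by 85 mm) begins 54 mm behind the grasp point. The pads swing forward as they close: fully open they stand 13 mm farther back than shut.
Start: joints at [64.802, 15.808, 86.224, -0, 77.962, -6.933], TCP at [0.18, 0.546, 0.242] pointing down, gripper open.
Joint ranges: [-165.64, 165.64], [-43.16, 119.46], [12.63, 154.43], [-67.54, 247.53], [6.08, 155.33], [-154.97, 154.97]. Speed limits (degrees/s): [147.25, 147.25, 180, 180, 180, 180].

INTERFACE

Orientations are given as a 3x3 rotation matrix whose columns are the frame's x, y, z axes.
In Python, from plant import ctrl, optics, spotter gives the robot as it stands.
- The arm moves only by the tool drive_tool, never from a script. Its argument "deltas" is one flat list of numbers, 7 for each row, row after row: the turn, a rotation vector about the tool's x, y, z normalised to -1 to 1, where 1 is pi rad, then the shift along the tool's x, y, z normalised to -1 to 1, where 1 is 0.1 m, then the opening, from -1 (shut) to 1 (fully open). A call has 1 to 12 rows; each row is the pose to reach, as a shift and turn from the pose commanded when the call began, along the tool's axes at that moment, turning the shorter way round; what a row does not reach only later rows make up. A row lasts 1/12 s, in which the tool goes at most 41.7 mm and 7.16 degrees, less where a joint would pass 70% of its speed; a pose out of reach is approached as far as the arm can. A call with a number of a shift or a turn outside -1 to 1 is refused whole. A call with a gripper value outside its range is refused whole. The fingers move at their own pace and stop on an object; "squeeze" is the grip in N (left out, the last holds). Time passes only in rows, so rows that repeat a pose let the fingers close. It gives the time, the measured TCP pose, the force, the opening and the grip force at its end, in the units of the state.
- ctrl.read_state(): the state, without advancing time (a new reading comes with each control period).
- optics.get_image(name): name is "scene" or "side" or "wrist"; returns a dict with "img" (420x560x3 uint8, red, green, blue), "mtx" (3x3 intrinsics, pixels), "dist_coeffs" ([k1, k2, p1, p2, k3] as OpenCV has them; the pictures are not rectified), "R" (3x3) and "t" (3): a world point X has camera coordinates R X + t. Camera axes: x right, y down, z forward; pixel columns grow to the right and rows downward; lengths in m; the calibration is good to about 2 mm. A picture is of the moment at which its call begins. There is no depth.
- ctrl.finish_job(): hands the job in; it is judged then, once.
Trained networks look in a picture, given as the dict that the camera call returned (one of the last four; its "shot" number tells which), for a name from the list of things; names that differ only in an ending like _2 or _b are one class to them, and where a whole thing is asked for, a point or a joint stands for the part that bears it (a point fixed in the world has none). Each returns a list of dicts, best first, with "confidence" (0 to 1); they miss things now and then, are a little off and sometimes report something else, mostly with a low value. They report only what shows in the picture. A call takes as long as a camera call. They do not tell look-alikes from the thing itself.
- spotter.search_frame(target, picture): "rect" ([left, top, right, bottom] in pixels, round what is visible of it).
The state is a dict: "t": time; "joint_positions": joint angles; "qd": joint speeds; "joint_efforts": joint torques, N m; "tool_pos": TCP position; "tool_rot": TCP orientation; "contact_force": force on the tool from outside, world axes, zero at the start; "torque": the same for the moment, N m; "opening": finger opening in m; "grip_force": force on a finger pad.
Only numpy, scipy, OpenCV 4.12 (cv2) and the standard library are available. Lean on these libraries where they do the work, as an engineer would, in place of code of your own. Each camera call takes 0.05 s, during which the arm holds its last target. There are 200 camera calls.

## Working session

There is one attempt and no reset: what is moved stays moved. The work goes in short steps, Python scripts to look and compute and a tool call to move; the robot and the scene stay as the last step left them, time stands still between calls to the robot, and variables do not carry over. Pictures are saved under pics/ and viewed, at most 15 in all, crops included, and the job is handed in when it is done.

Besides the shell and the picture viewer there is one more tool, called by a JSON object that holds its "fn" and its "kwargs". drive_tool: Moves the arm, as the interface text tells. Its arguments: {"type":"object","properties":{"deltas":{"type":"array"},"squeeze":{"type":"number"}},"required":["deltas"]}

```bash
mkdir -p pics; ls; python3 - <<'E'
from plant import ctrl, optics, spotter
import cv2,numpy as np
s=ctrl.read_state(); print(s['t'],s['tool_pos'],np.round(s['tool_rot'],3).tolist(),ctrl.tip_reach)
for n in ['scene','side']:
    p=optics.get_image(n); cv2.imwrite(f'pics/{n}0.png',p['img'][:,:,::-1])
    print(n,p['mtx'].tolist(),p['dist_coeffs'],np.round(p['R'],4).tolist(),p['t'])
    for k in ['carrier','specimen','bridge','platen','stop','tail','spare_platen','jar','driver','cup']:
        print(k,[(np.round(d['rect']).tolist(),round(d['confidence'],2)) for d in spotter.search_frame(k,p)][:4])
E
```

```text
pics
0.0 [0.17997327 0.54553947 0.24142733] [[-0.95, 0.313, -0.001], [0.313, 0.95, -0.002], [0.0, -0.002, -1.0]] 0.011
scene [[535.3437413269369, 0.0, 272.98409651517954], [0.0, 535.3437413269369, 214.78774427720842], [0.0, 0.0, 1.0]] [0.02056283 0.         0.         0.         0.        ] [[-0.6807, 0.7326, -0.0034], [0.6113, 0.5654, -0.5538], [-0.4038, -0.379, -0.8327]] [ 0.39088668 -0.32543477  1.61527558]
carrier [([213.0, 150.0, 249.0, 171.0], 0.89), ([110.0, 184.0, 213.0, 256.0], 0.79), ([232.0, 188.0, 297.0, 239.0], 0.63)]
specimen [([270.0, 208.0, 281.0, 222.0], 0.5)]
bridge [([296.0, 210.0, 365.0, 296.0], 0.78)]
platen []
stop [([299.0, 210.0, 368.0, 295.0], 0.92), ([249.0, 288.0, 267.0, 311.0], 0.52), ([139.0, 112.0, 169.0, 153.0], 0.43)]
tail [([212.0, 150.0, 251.0, 173.0], 0.91), ([113.0, 184.0, 210.0, 256.0], 0.67), ([300.0, 207.0, 368.0, 294.0], 0.31)]
spare_platen [([248.0, 287.0, 267.0, 309.0], 0.92), ([430.0, 246.0, 459.0, 280.0], 0.6)]
jar [([431.0, 248.0, 457.0, 280.0], 0.62)]
driver [([381.0, 294.0, 396.0, 366.0], 0.69)]
cup [([138.0, 110.0, 164.0, 150.0], 0.64)]
[... 212 characters left out ...]
34, -0.4759, -0.7412], [0.5002, 0.5474, -0.6709]] [-0.41380122  0.30741778  0.86074176]
carrier [([350.0, 194.0, 453.0, 261.0], 0.85), ([311.0, 275.0, 356.0, 298.0], 0.78), ([255.0, 204.0, 324.0, 253.0], 0.72)]
specimen []
bridge [([196.0, 146.0, 266.0, 215.0], 0.8)]
platen [([197.0, 147.0, 270.0, 214.0], 0.73)]
stop [([198.0, 144.0, 266.0, 213.0], 0.8), ([192.0, 143.0, 212.0, 165.0], 0.46)]
tail [([257.0, 206.0, 325.0, 254.0], 0.72), ([308.0, 271.0, 352.0, 299.0], 0.68), ([352.0, 194.0, 449.0, 264.0], 0.59)]
spare_platen []
jar [([126.0, 156.0, 150.0, 190.0], 0.95), ([200.0, 148.0, 266.0, 213.0], 0.16)]
driver [([190.0, 139.0, 216.0, 165.0], 0.55)]
cup [([424.0, 284.0, 462.0, 331.0], 0.88)]
```

```bash
python3 - <<'E'
import cv2
a=cv2.imread('pics/scene0.png');b=cv2.imread('pics/side0.png')
cv2.imwrite('pics/c1.png',cv2.resize(a[130:330,190:460],(800,593),interpolation=3))
cv2.imwrite('pics/c2.png',cv2.resize(b[130:320,170:430],(800,585),interpolation=3))
E
```

```text
(no output)
```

View pics/scene0.png

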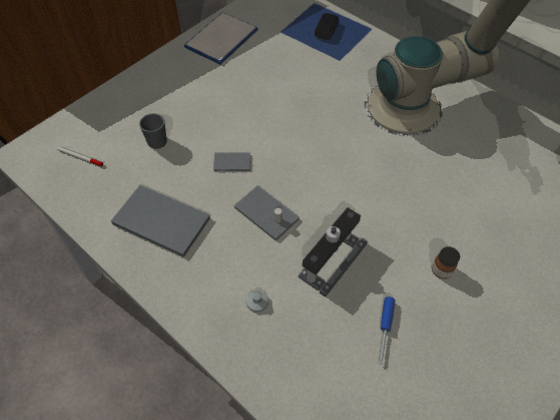

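View pics/c1.png

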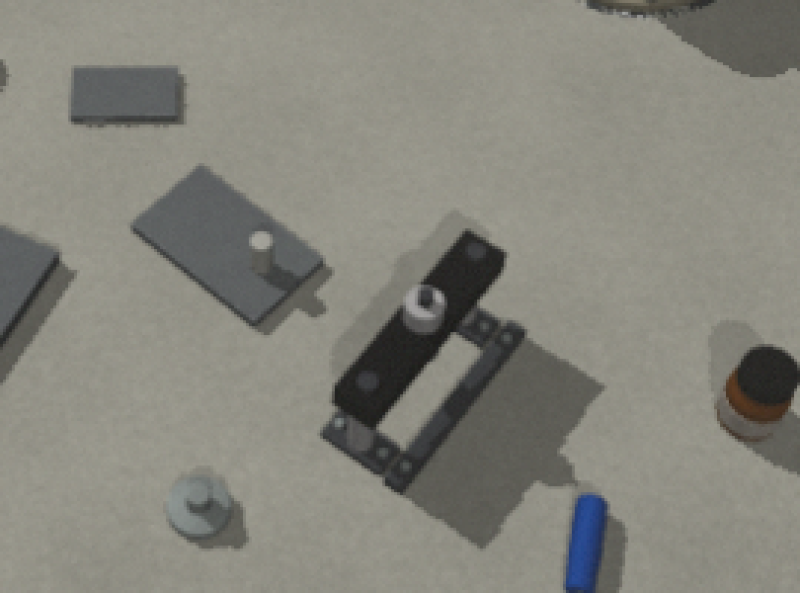

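View pics/c2.png

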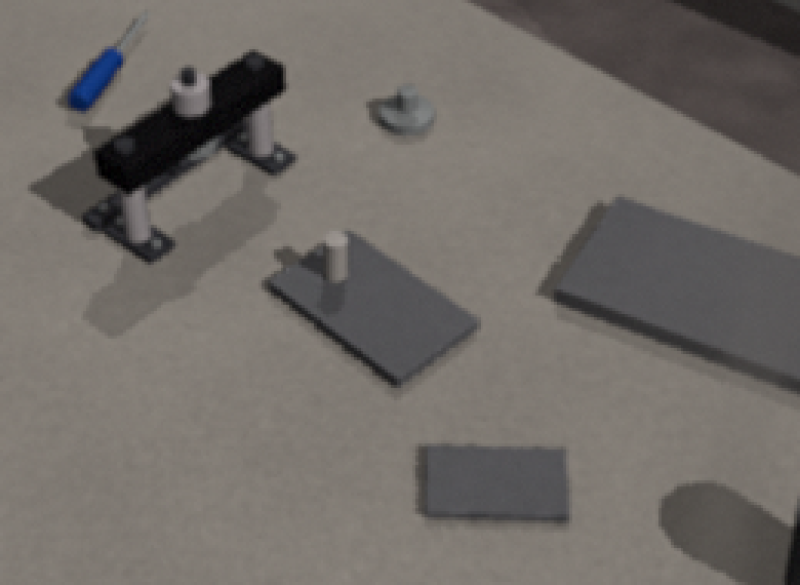

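The scene shows three plates: small (232,161), middle with the white specimen (267,213), and large (161,219). I choose the middle one; the crop confirms the specimen at (278,212) stands on it. Bridge is at (333,250), its beam running lower-left to upper-right; spare platen (257,300), jar (446,262), driver (387,330).

```bash
cat > h.py <<'E'
import numpy as np,cv2
from scipy.optimize import least_squares
def proj(p,X):
    return cv2.projectPoints(np.array(X,float).reshape(-1,1,3),cv2.Rodrigues(np.array(p['R']))[0],np.array(p['t'],float),np.array(p['mtx']),np.array(p['dist_coeffs'],float))[0].reshape(-1,2)
def world(q,L):
    c,s=np.cos(q[2]),np.sin(q[2]);L=np.array(L,float)
    return np.c_[q[0]+c*L[:,0]-s*L[:,1],q[1]+s*L[:,0]+c*L[:,1],L[:,2]]
def fit(obs,q0):  # obs: list of (pic, local pts, pixels)
    f=lambda q:np.concatenate([(proj(p,world(q,L))-np.array(u)).ravel() for p,L,u in obs])
    r=least_squares(f,q0,loss='soft_l1');return r.x,f(r.x).reshape(-1,2)
def local(q,P):
    c,s=np.cos(q[2]),np.sin(q[2]);d=np.array(P)[:2]-q[:2];return np.array([c*d[0]+s*d[1],-s*d[0]+c*d[1]])
E
python3 - <<'E'
from plant import optics
from h import *
S=optics.get_image('scene');D=optics.get_image('side')
c1=lambda a:np.array(a)*270/800+[190,130]-.3
c2=lambda a:np.array(a)*260/800+[170,130]-.3
C=[[-.075,.045,.012],[.075,.045,.012],[-.075,-.045,.012],[.075,-.045,.012],[.04,0,.052]]
u1=c1([[202,166],[325,262],[132,226],[257,320],[261,238]]);u2=c2([[398,378],[268,282],[480,323],[350,233],[336,238]])
B=[[-.02,.093,.1],[.02,.093,.1],[-.02,-.093,.1],[.02,-.093,.1]]
v1=c1([[468,231],[505,254],[334,385],[373,407]]);v2=c2([[122,165],[97,150],[285,66],[258,52]])
for L,a,b in((C,u1,u2),(B,v1,v2)):
  for obs in([(S,L,a)],[(D,L,b)],[(S,L,a),(D,L,b)]):
    best=min((fit(obs,[.4,.4,y]) for y in(-2,0,2)),key=lambda r:np.abs(r[1]).sum());print(np.round(best[0],4),np.round(best[1],1).tolist())
E
```

```text
[ 0.5604 -0.0354  1.574 ] [[-0.2, -0.5], [0.4, -1.3], [-0.2, -0.4], [-0.2, 1.1], [0.3, 1.1]]
[ 0.5591 -0.0423 -4.7244] [[-0.1, 1.1], [0.0, -0.2], [-0.0, -0.5], [-0.2, -1.1], [0.3, 0.6]]
[ 0.5599 -0.0388  1.5691] [[-0.8, -1.3], [-0.5, -2.1], [-1.0, -1.4], [-1.3, 0.2], [-0.7, 0.3], [-0.5, 0.1], [-0.8, -0.8], [-0.8, -1.6], [-1.2, -1.9], [-0.5, -0.2]]
[ 0.5516  0.1675 -4.6349] [[-0.1, -1.2], [1.3, -0.4], [-1.1, -0.0], [0.1, 2.3]]
[0.5528 0.1631 1.6312] [[0.5, 1.4], [-1.8, -0.5], [1.4, 0.1], [-0.4, -1.0]]
[ 0.5524  0.1662 -4.639 ] [[-0.6, -1.2], [0.8, -0.4], [-1.8, -0.3], [-0.7, 2.1], [0.0, 1.1], [-2.4, -0.7], [0.2, -0.5], [-1.6, -1.6]]
```

{"fn": "drive_tool", "kwargs": {"deltas": [0,0,0.1,-0.4,-0.4,0,0.2,0,0,0.2,-0.8,-0.8,0,0.2,0,0,0.3,-1,-1,0,0.2,0,0,0.398,-1,-1,0,0.2,0,0,0.398,-1,-1,0,0.2,0,0,0.398,-1,-1,0,0.2,0,0,0.398,-1,-1,0,0.2,0,0,0.398,-1,-1,0,0.2,0,0,0.398,-1,-1,0,0.2,0,0,0.398,-1,-1,0,0.2,0,0,0.398,-1,-1,0,0.2]}}

```text
t: 2.12
tool_pos: [0.2439, 0.4197, 0.2424]
tool_rot: [[0.0, 1.0, 0.0], [1.0, -0.0, 0.0], [0.0, 0.0, -1.0]]
contact_force: [0.3, -0.7, -0.3]
opening: 0.0515
grip_force: 0.0
```

{"fn": "drive_tool", "kwargs": {"deltas": [0,0,0,-0.4,0.2,0,0.2,0,0,0,-0.8,0.4,0,0.2,0,0,0,-1,0.5,0,0.2,0,0,0,-1,0.5,0,0.2]}}

```text
t: 2.45
tool_pos: [0.2954, 0.3159, 0.2423]
tool_rot: [[-0.001, 1.0, 0.001], [1.0, 0.001, -0.003], [-0.003, 0.001, -1.0]]
contact_force: [0.4, -0.1, -0.7]
opening: 0.0515
grip_force: 0.0
```

{"fn": "drive_tool", "kwargs": {"deltas": [0,0,0,-0.4,0.2,0,0.2,0,0,0,-0.8,0.4,0,0.2,0,0,0,-1,0.5,0,0.2,0,0,0,-1,0.5,0,0.2]}}

```text
t: 2.78
tool_pos: [0.3462, 0.2166, 0.2425]
tool_rot: [[0.0, 1.0, 0.002], [1.0, -0.0, -0.002], [-0.002, 0.002, -1.0]]
contact_force: [-0.3, 0.2, -0.3]
opening: 0.0515
grip_force: 0.0
```

{"fn": "drive_tool", "kwargs": {"deltas": [0,0,0,-0.4,0.2,0,0.2,0,0,0,-0.8,0.4,0,0.2,0,0,0,-1,0.5,0,0.2,0,0,0,-1,0.5,0,0.2]}}

```text
t: 3.12
tool_pos: [0.397, 0.1171, 0.2425]
tool_rot: [[0.0, 1.0, 0.002], [1.0, -0.0, -0.002], [-0.002, 0.002, -1.0]]
contact_force: [0.3, 0.8, 0.4]
opening: 0.0512
grip_force: 0.0
```

{"fn": "drive_tool", "kwargs": {"deltas": [0,0,0,-0.4,0.2,0,0.2,0,0,0,-0.8,0.4,0,0.2,0,0,0,-1,0.5,0,0.2,0,0,0,-1,0.5,0,0.2]}}

```text
t: 3.45
tool_pos: [0.4476, 0.0172, 0.2424]
tool_rot: [[-0.0, 1.0, 0.003], [1.0, 0.0, -0.002], [-0.002, 0.003, -1.0]]
contact_force: [0.3, 0.1, 0.4]
opening: 0.0511
grip_force: 0.0
```

```bash
python3 - <<'E'
from plant import ctrl, optics
import cv2,numpy as np
s=ctrl.read_state(); print(s['t'],s['tool_pos'],np.round(s['tool_rot'],3).tolist(),s['opening'],ctrl.tip_reach)
p=optics.get_image('wrist'); cv2.imwrite('pics/w1.png',p['img'][:,:,::-1]); print(np.round(-np.array(p['R']).T@p['t'],3))
E
```

```text
3.45 [0.44761118 0.01715598 0.2423706 ] [[-0.0, 1.0, 0.003], [1.0, 0.0, -0.002], [-0.002, 0.003, -1.0]] 0.051144021764717884 0.011
[0.447 0.087 0.373]
```

View pics/w1.png

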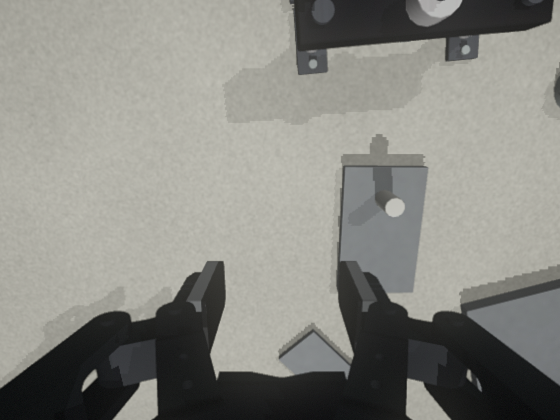

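The wrist view shows the carrier (340–428, 165–292) with specimen top (394,207), bridge feet (312,62) and (462,48), and the small decoy plate corner near (313,323), behind-left of the carrier. I check where that is before descending.

```bash
cat >> h.py <<'E'
def ray(p,u,z):
    n=cv2.undistortPoints(np.array(u,float).reshape(-1,1,2),np.array(p['mtx']),np.array(p['dist_coeffs'],float)).reshape(-1,2)
    R=np.array(p['R']);c=-R.T@p['t'];d=np.c_[n,np.ones(len(n))]@R
    return c+d*((z-c[2])/d[:,2])[:,None]
E
python3 - <<'E'
from plant import optics
from h import *
S=optics.get_image('scene');W=optics.get_image('wrist')
print(np.round(ray(S,np.array([[72,67],[180,67],[181,118],[71,118]])*270/800+[190,130]-.3,.012),3))
print(np.round(ray(S,np.array([[-0,225],[60,255],[0,342]])*270/800+[190,130]-.3,.012),3))
print('W carrier',np.round(ray(W,[[344,166],[428,167],[414,292],[339,292]],.012),3),'spec',ray(W,[[394,207]],.052),'feet/studs',ray(W,[[313,64],[465,50]],.006))
E
```

```text
[[ 0.516 -0.28   0.012]
 [ 0.446 -0.205  0.012]
 [ 0.49  -0.162  0.012]
 [ 0.559 -0.236  0.012]]
[[ 0.685 -0.195  0.012]
 [ 0.67  -0.133  0.012]
 [ 0.765 -0.106  0.012]]
W carrier [[ 0.511  0.041  0.012]
 [ 0.601  0.04   0.012]
 [ 0.602 -0.107  0.012]
 [ 0.513 -0.107  0.012]] spec [[0.55472779 0.00666771 0.052     ]] feet/studs [[0.47615268 0.14207584 0.006     ]
 [0.62679044 0.15582388 0.006     ]]
```

{"fn": "drive_tool", "kwargs": {"deltas": [0,0,0,-0.4,0.4,0,0.2,0,0,0,-0.7,0.7,0,0.2,0,0,0,-0.95,1,0,0.2,0,0,0,-0.95,1,0,0.2,0,0,0,-0.95,1,0,0.2]}}

```text
t: 4.02
tool_pos: [0.5469, -0.075, 0.2417]
tool_rot: [[-0.002, 1.0, 0.001], [1.0, 0.002, 0.0], [0.0, 0.001, -1.0]]
contact_force: [-0.2, 0.8, 1.3]
opening: 0.0513
grip_force: 0.0
```

```bash
python3 - <<'E'
from plant import optics
import cv2
p=optics.get_image('wrist'); cv2.imwrite('pics/w2.png',cv2.resize(p['img'][:,:,::-1],(800,600),interpolation=3))
E
```

```text
(no output)
```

View pics/w2.png

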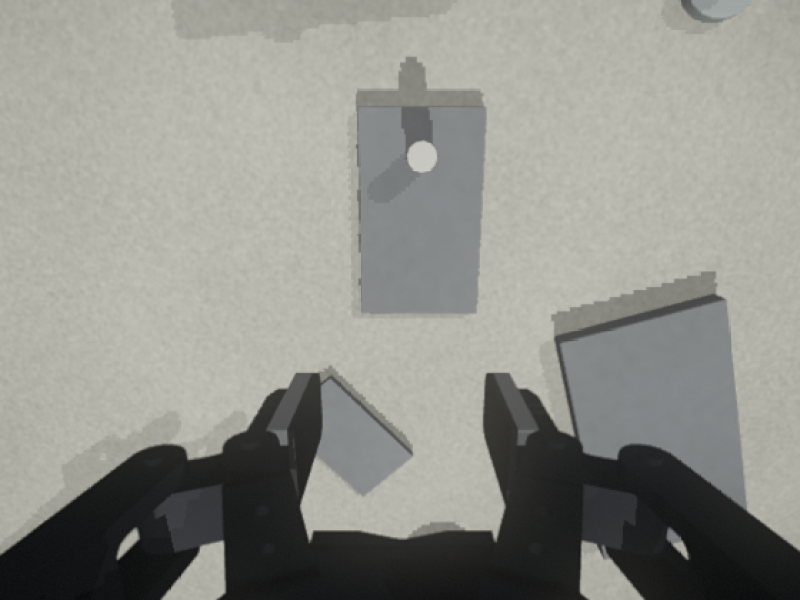

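The wrist view shows the carrier (358–485, 107–313 in the enlarged picture), specimen top at (422,157); the decoy plates stay clear of the strip right behind the tail. One move over the bridge gives its exact yaw and line.

{"fn": "drive_tool", "kwargs": {"deltas": [0,0,0,0.4,0,-0.1,0.2,0,0,0,0.8,0,-0.2,0.2,0,0,0,1,0,-0.3,0.2,0,0,0,1,0,-0.3,0.2]}}

```text
t: 4.4
tool_pos: [0.5429, 0.0315, 0.2746]
tool_rot: [[-0.008, 1.0, 0.002], [1.0, 0.008, 0.004], [0.004, 0.002, -1.0]]
contact_force: [0.9, -0.6, 0.7]
opening: 0.0512
grip_force: 0.0
```

{"fn": "drive_tool", "kwargs": {"deltas": [0,0,0,0.4,0,0,0.2,0,0,0,0.5,0,0,0.2,0,0,0,0.5,0,0,0.2,0,0,0,0.5,0,0,0.2]}}

```text
t: 4.73
tool_pos: [0.5429, 0.076, 0.2722]
tool_rot: [[-0.005, 1.0, -0.001], [1.0, 0.005, -0.001], [-0.001, -0.001, -1.0]]
contact_force: [0.3, -0.4, -0.2]
opening: 0.0509
grip_force: 0.0
```

```bash
python3 - <<'E'
from plant import optics
import cv2,pickle
p=optics.get_image('wrist');pickle.dump(p,open('w3.pkl','wb')); cv2.imwrite('pics/w3.png',cv2.resize(p['img'][:,:,::-1],(800,600),interpolation=3))
E
```

```text
(no output)
```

View pics/w3.png

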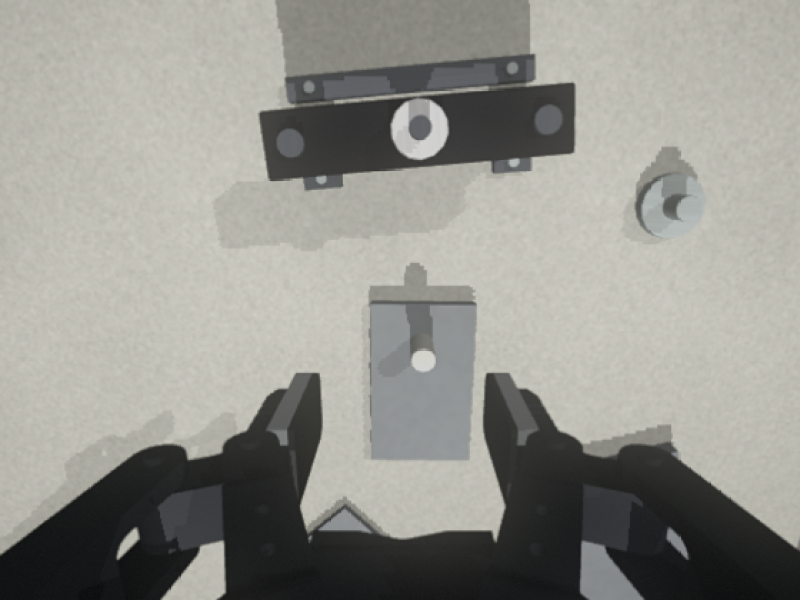

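The picture shows the bridge beam (260–575, 83–181), load cell (420,128), stop bar (286–535, 55–103), and the carrier (370–477, 302–459) with specimen top at (423,360).

```bash
python3 - <<'E'
import pickle
from h import *
W=pickle.load(open('w3.pkl','rb'));s=lambda a:np.array(a)*.7-.15
B=[[.02,.093,.1],[.02,-.093,.1],[-.02,.093,.1],[-.02,-.093,.1],[0,0,.136]]
b,r=fit([(W,B,s([[260,112],[575,83],[270,180],[574,152],[420,127]]))],[.55,.165,1.64]);print('bridge',np.round(b,4),np.round(r,1).tolist())
C=[[.075,.045,.012],[.075,-.045,.012],[-.075,-.045,.012],[-.075,.045,.012],[.04,0,.052]]
c,r=fit([(W,C,s([[370,303],[477,302],[470,459],[371,459],[423,360]]))],[.557,-.035,1.57]);print('carrier',np.round(c,4),np.round(r,1).tolist())
print('stop ray',ray(W,s([[290,103],[535,80]]),.012),'spec',ray(W,s([[423,360]]),.052))
print('carrier in bridge',local(b,c),c[2]-b[2],'home',world(b,[[-.04,0,0],[-.115,0,0],[0,0,0]]))
print('tail',world(c,[[-.075,0,0]]))
E
```

```text
bridge [0.5519 0.1658 1.6629] [[-2.5, -0.6], [1.2, -1.4], [-1.8, 1.0], [1.5, 1.1], [0.2, 0.2]]
carrier [ 0.5605 -0.0374  1.5737] [[-0.8, -0.5], [-0.2, 0.3], [-0.4, 0.3], [0.5, 0.2], [0.9, -0.3]]
stop ray [[0.45833006 0.1920894  0.012     ]
 [0.64065818 0.2088619  0.012     ]] spec [[0.55942372 0.00229308 0.052     ]]
carrier in bridge [-0.20310666  0.01011581] -0.08917933482559204 home [[0.55560113 0.12595528 0.        ]
 [0.56249766 0.05127304 0.        ]
 [0.55192299 0.16578582 0.        ]]
tail [[ 0.56074426 -0.11239021  0.        ]]
```

{"fn": "drive_tool", "kwargs": {"deltas": [0,0,0,-0.4,0.06,0,0.2,0,0,0,-0.8,0.12,0,0.2,0,0,0,-1,0.178,0,0.2,0,0,0,-1,0.178,0,0.2]}}

```text
t: 5.12
tool_pos: [0.5629, -0.0302, 0.2719]
tool_rot: [[0.004, 1.0, 0.0], [1.0, -0.004, -0.003], [-0.003, 0.0, -1.0]]
contact_force: [-0.3, 0.6, 0.2]
opening: 0.0508
grip_force: 0.0
```

{"fn": "drive_tool", "kwargs": {"deltas": [0,0,0,-0.4,0,0,0.2,0,0,0,-0.8,0,0,0.2,0,0,0,-1,0,0,0.2,0,0,0,-1,0,0,0.2]}}

```text
t: 5.45
tool_pos: [0.5619, -0.1295, 0.2718]
tool_rot: [[0.004, 1.0, -0.001], [1.0, -0.004, -0.002], [-0.002, -0.001, -1.0]]
contact_force: [-0.1, 0.3, 0.9]
opening: 0.0513
grip_force: 0.0
```

{"fn": "drive_tool", "kwargs": {"deltas": [0,0,0,-0.28,0,0.3,0.2,0,0,0,-0.28,0,0.6,0.2,0,0,0,-0.28,0,0.9,0.2,0,0,0,-0.28,0,1,0.2,0,0,0,-0.28,0,1,0.2]}}

```text
t: 5.87
tool_pos: [0.5602, -0.1515, 0.1694]
tool_rot: [[-0.001, 1.0, -0.007], [1.0, 0.001, 0.003], [0.003, -0.007, -1.0]]
contact_force: [-0.1, 1.6, 0.4]
opening: 0.0514
grip_force: 0.0
```

{"fn": "drive_tool", "kwargs": {"deltas": [0,0,0,0,0,0.3,0.2,0,0,0,0,0,0.6,0.2,0,0,0,0,0,0.9,0.2,0,0,0,0,0,1,0.2,0,0,0,0,0,1,0.2,0,0,0,0,0,1,0.2]}}

```text
t: 6.37
tool_pos: [0.5638, -0.1528, 0.0738]
tool_rot: [[-0.002, 1.0, 0.002], [1.0, 0.002, -0.001], [-0.001, 0.002, -1.0]]
contact_force: [0.7, 0.0, 0.3]
opening: 0.0515
grip_force: 0.0
```

{"fn": "drive_tool", "kwargs": {"deltas": [0,0,0,0,0,0.2,0.2,0,0,0,0,0,0.4,0.2,0,0,0,0,0,0.5,0.2,0,0,0,0,0,0.54,0.2,0,0,0,0,0,0.54,0.2,0,0,0,0,0,0.54,0.2]}}

```text
t: 6.87
tool_pos: [0.5636, -0.1531, 0.0196]
tool_rot: [[-0.002, 1.0, 0.002], [1.0, 0.002, -0.001], [-0.001, 0.002, -1.0]]
contact_force: [0.3, 0.1, -0.0]
opening: 0.0512
grip_force: 0.0
```

{"fn": "drive_tool", "kwargs": {"deltas": [0,0,0,0,0,0.02,0.2,0,0,0,0,0,0.04,0.2,0,0,0,0,0,0.04,0.2,0,0,0,0,0,0.04,0.2]}}

```text
t: 7.2
tool_pos: [0.5627, -0.1527, 0.0145]
tool_rot: [[-0.002, 1.0, 0.0], [1.0, 0.002, -0.0], [-0.0, 0.0, -1.0]]
contact_force: [-0.0, -0.2, 0.7]
opening: 0.0515
grip_force: 0.0
```

```bash
python3 - <<'E'
from plant import optics,ctrl
import cv2
s=ctrl.read_state();print(s['tool_pos'],s['contact_force'])
p=optics.get_image('wrist');cv2.imwrite('pics/w4.png',cv2.resize(p['img'][:,:,::-1],(800,600),interpolation=3))
E
```

```text
[ 0.56271211 -0.15274477  0.01452435] [-0.00319862 -0.18213304  0.65281285]
```

View pics/w4.png

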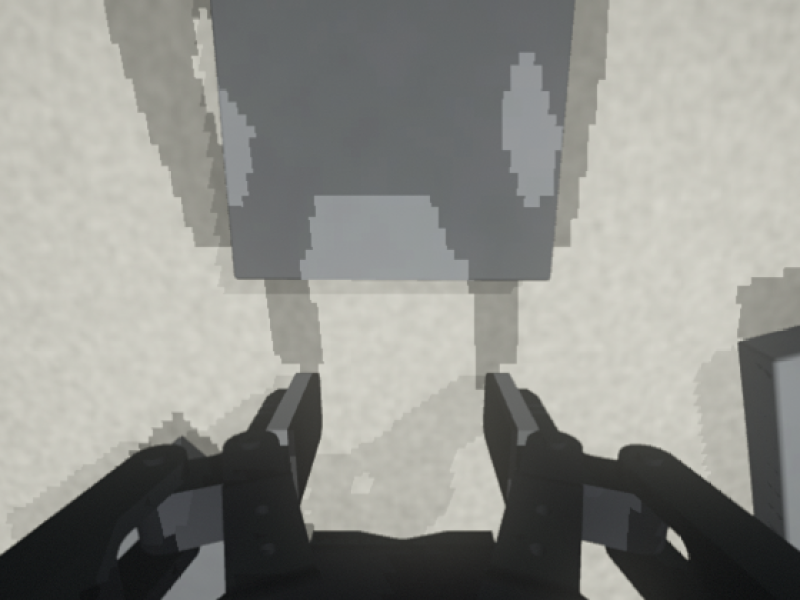

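Fingers (320 and 485) sit about 10 px right of the carrier's midline (393), both well inside its width (233–552); tail edge at row 278. Probe the bench height, then close up.

{"fn": "drive_tool", "kwargs": {"deltas": [0,0,0,0,-0.025,0.01,0.2,0,0,0,0,-0.025,0.02,0.2,0,0,0,0,-0.025,0.02,0.2,0,0,0,0,-0.025,0.02,0.2]}}

```text
t: 7.58
tool_pos: [0.5599, -0.1527, 0.0122]
tool_rot: [[-0.002, 1.0, -0.0], [1.0, 0.002, 0.0], [0.0, -0.0, -1.0]]
contact_force: [0.3, 0.2, -0.2]
opening: 0.051
grip_force: 0.0
```

{"fn": "drive_tool", "kwargs": {"deltas": [0,0,0,0,0,0.01,0.2,0,0,0,0,0,0.02,0.2,0,0,0,0,0,0.02,0.2,0,0,0,0,0,0.02,0.2]}}

```text
t: 7.92
tool_pos: [0.5601, -0.1527, 0.0102]
tool_rot: [[-0.002, 1.0, -0.0], [1.0, 0.002, 0.0], [0.0, -0.0, -1.0]]
contact_force: [-0.2, -0.5, 0.2]
opening: 0.051
grip_force: 0.0
```

{"fn": "drive_tool", "kwargs": {"deltas": [0,0,0,0.06,0,0,0.2,0,0,0,0.12,0,0,0.2,0,0,0,0.18,0,0,0.2,0,0,0,0.21,0,0,0.2,0,0,0,0.23,0,0,0.2,0,0,0,0.25,0,0,0.2,0,0,0,0.27,0,0,0.2,0,0,0,0.29,0,0,0.2,0,0,0,0.31,0,0,0.2,0,0,0,0.33,0,0,0.2,0,0,0,0.34,0,0,0.2,0,0,0,0.34,0,0,0.2]}}

```text
t: 8.92
tool_pos: [0.5602, -0.1188, 0.0103]
tool_rot: [[-0.002, 1.0, 0.0], [1.0, 0.002, -0.0], [-0.0, 0.0, -1.0]]
contact_force: [0.5, -1.1, 0.3]
opening: 0.0512
grip_force: 0.8
```

```bash
python3 - <<'E'
from plant import optics,ctrl
import cv2
s=ctrl.read_state();print(s['tool_pos'],s['contact_force'])
p=optics.get_image('wrist');q=optics.get_image('side')
a=cv2.resize(p['img'][:,:,::-1],(400,300));b=cv2.resize(q['img'][130:280,220:420,::-1],(400,300),interpolation=3)
cv2.imwrite('pics/w5.png',cv2.hconcat([a,b]))
E
```

```text
[ 0.56020782 -0.11878907  0.0103344 ] [ 0.5094161  -1.07776361  0.33847283]
```

View pics/w5.png

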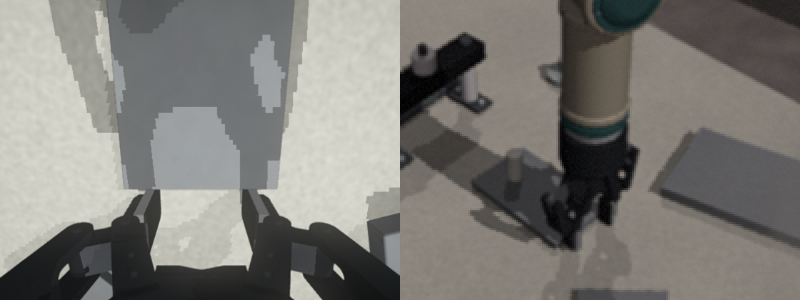

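In contact, fingers (153, 247) centred on the tail (125–280). Start pushing with a slow turn.

{"fn": "drive_tool", "kwargs": {"deltas": [0,0,-0.0005,0.01,0,0,0.2,0,0,-0.001,0.03,0.001,0,0.2,0,0,-0.002,0.06,0.001,0,0.2,0,0,-0.003,0.1,0.002,0,0.2,0,0,-0.004,0.14,0.003,0,0.2,0,0,-0.005,0.18,0.004,0,0.2,0,0,-0.006,0.22,0.005,0,0.2,0,0,-0.007,0.26,0.006,0,0.2,0,0,-0.008,0.3,0.007,0,0.2,0,0,-0.009,0.33,0.008,0,0.2,0,0,-0.01,0.35,0.008,0,0.2,0,0,-0.01,0.36,0.008,0,0.2]}}

```text
t: 10.02
tool_pos: [0.5608, -0.0824, 0.0103]
tool_rot: [[-0.034, 0.999, 0.0], [0.999, 0.034, 0.0], [0.0, 0.0, -1.0]]
contact_force: [-0.3, -2.3, 1.3]
opening: 0.0513
grip_force: 1.4
```

{"fn": "drive_tool", "kwargs": {"deltas": [0,0,-0.0005,0.01,0,0,0.2,0,0,-0.001,0.03,0.002,0,0.2,0,0,-0.002,0.06,0.003,0,0.2,0,0,-0.003,0.1,0.005,0,0.2,0,0,-0.004,0.14,0.007,0,0.2,0,0,-0.005,0.18,0.009,0,0.2,0,0,-0.006,0.22,0.012,0,0.2,0,0,-0.007,0.26,0.014,0,0.2,0,0,-0.008,0.3,0.016,0,0.2,0,0,-0.009,0.33,0.018,0,0.2,0,0,-0.01,0.35,0.018,0,0.2,0,0,-0.01,0.36,0.018,0,0.2]}}

```text
t: 11.02
tool_pos: [0.5614, -0.0463, 0.0103]
tool_rot: [[-0.065, 0.998, 0.0], [0.998, 0.065, 0.0], [0.0, 0.0, -1.0]]
contact_force: [0.2, -4.4, 1.8]
opening: 0.0512
grip_force: 1.5
```

```bash
python3 - <<'E'
from plant import optics,ctrl
import cv2,pickle
s=ctrl.read_state();print(s['tool_pos'],s['tool_rot'],s['contact_force'])
p=optics.get_image('wrist');q=optics.get_image('side');r=optics.get_image('scene')
pickle.dump((p,q,r),open('w6.pkl','wb'))
a=cv2.resize(p['img'][:,:,::-1],(400,300));b=cv2.resize(q['img'][130:280,190:390,::-1],(400,300),interpolation=3);c=cv2.resize(r['img'][170:320,220:420,::-1],(400,300),interpolation=3)
cv2.imwrite('pics/w6.png',cv2.vconcat([cv2.hconcat([a,b]),cv2.hconcat([c,c*0])]))
E
```

```text
[ 0.5614451  -0.0463075   0.01031858] [[-6.50195713e-02  9.97883982e-01  1.18101707e-04]
 [ 9.97883988e-01  6.50195647e-02  5.84807289e-05]
 [ 5.06780610e-05  1.21654194e-04 -9.99999991e-01]] [ 0.16805744 -4.44372324  1.82984873]
```

View pics/w6.png

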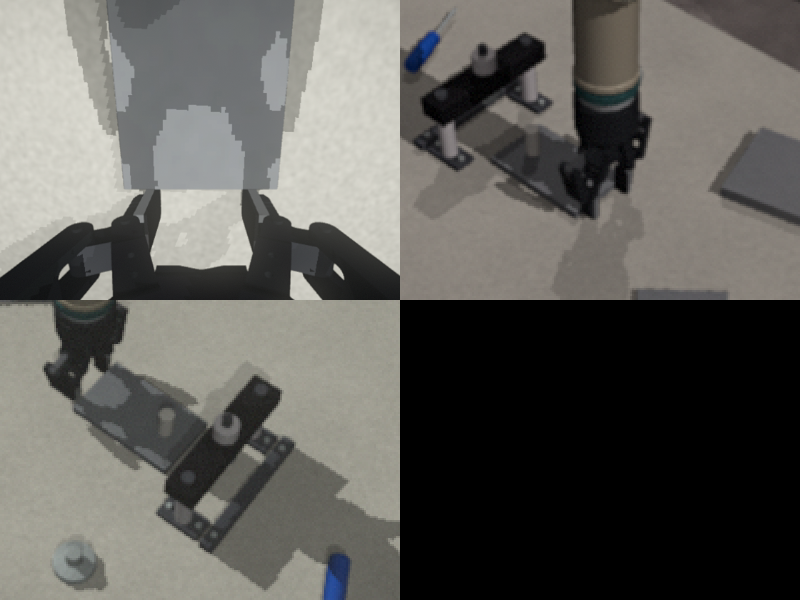

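Plate still flush on both fingers; nose just short of the bridge, specimen upright. Continue.

{"fn": "drive_tool", "kwargs": {"deltas": [0,0,-0.0005,0.01,0.001,0,0.2,0,0,-0.001,0.03,0.002,0,0.2,0,0,-0.0015,0.06,0.005,0,0.2,0,0,-0.002,0.1,0.008,0,0.2,0,0,-0.0025,0.14,0.012,0,0.2,0,0,-0.003,0.18,0.015,0,0.2,0,0,-0.004,0.22,0.018,0,0.2,0,0,-0.005,0.26,0.022,0,0.2,0,0,-0.006,0.3,0.025,0,0.2,0,0,-0.006,0.33,0.028,0,0.2,0,0,-0.006,0.35,0.029,0,0.2,0,0,-0.006,0.36,0.03,0,0.2]}}

```text
t: 12.17
tool_pos: [0.5619, -0.0101, 0.0103]
tool_rot: [[-0.084, 0.996, -0.0], [0.996, 0.084, 0.0], [0.0, -0.0, -1.0]]
contact_force: [0.2, -1.9, 1.2]
opening: 0.0512
grip_force: 1.2
```

```bash
python3 - <<'E'
from plant import optics,ctrl
import cv2,pickle
from h import *
s=ctrl.read_state();print(s['tool_pos'],s['contact_force'])
p=optics.get_image('wrist');q=optics.get_image('side');r=optics.get_image('scene')
P=s['tool_pos'];R=s['tool_rot'];tl=np.array(P)+.011*np.array(R)[:,0]
yaw=np.arctan2(R[1][0],R[0][0]);b=np.array([.5519,.1658,1.6629]);sp=tl[:2]+.115*np.array([np.cos(yaw),np.sin(yaw)])
print('yaw err',yaw-b[2],'tail',tl,'tail in bridge',local(b,tl),'spec in bridge',local(b,sp),'spec px',proj(r,[[*sp,.052]]),proj(q,[[*sp,.052]]))
a=cv2.resize(p['img'][:,:,::-1],(400,300));b=cv2.resize(q['img'][120:220,170:303,::-1],(400,300),interpolation=3);c=cv2.resize(r['img'][190:290,260:393,::-1],(400,300),interpolation=3)
cv2.imwrite('pics/w7.png',cv2.vconcat([cv2.hconcat([a,b]),cv2.hconcat([c,c*0])]))
E
```

```text
[ 0.56190852 -0.01012066  0.01025972] [ 0.20948778 -1.87456923  1.16720819]
yaw err -0.00835304624617561 tail [0.56098834 0.00084078 0.01026165] tail in bridge [-0.16509591  0.00612206] spec in bridge [-0.05009993  0.00516147] spec px [[313.98843111 234.50723838]] [[245.54326413 187.21941124]]
```

View pics/w7.png

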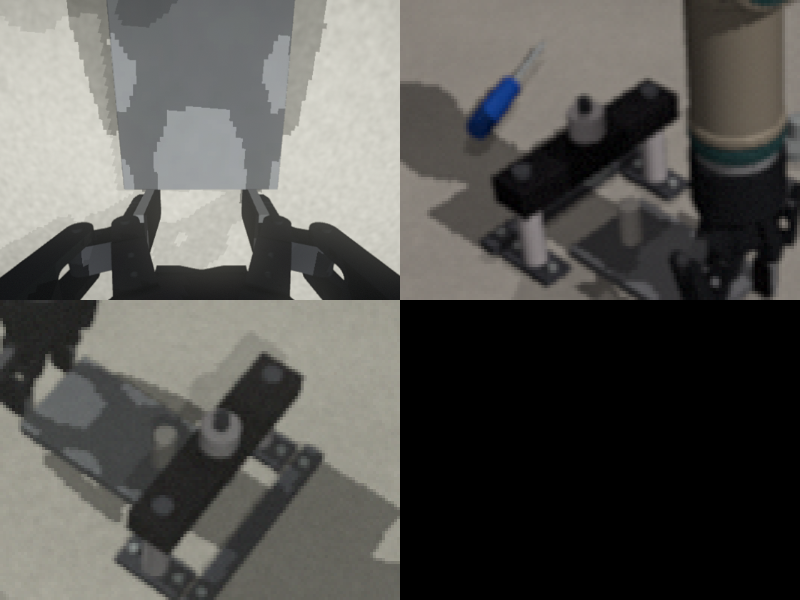

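```bash
python3 - <<'E'
from plant import optics
from h import *
r=optics.get_image('scene');q=optics.get_image('side')
B=[[-.02,.093,.1],[.02,.093,.1],[-.02,-.093,.1],[.02,-.093,.1]]
k=133/400
for p,u,o,sp in((r,[[265,52],[302,76],[130,214],[168,237]],[260,190],[165,130]),(q,[[120,202],[94,183],[279,95],[249,79]],[170,120],[230,205])):
    u=np.array(u)*k+o-.3
    f=lambda z:(proj(p,world([z[0],z[1],1.663],B))-u).ravel()
    z=least_squares(f,[.55,.16]).x;s=ray(p,[np.array(sp)*k+o-.3],.052)[0]
    print(z,s,local(np.array([*z,1.663]),s))
E
```

```text
[0.55177363 0.16785237] [0.54696584 0.11352363 0.052     ] [-0.0536553   0.00978959]
[0.54915415 0.15919683] [0.55085697 0.11230774 0.052     ] [-0.0468467   0.00262164]
```

{"fn": "drive_tool", "kwargs": {"deltas": [0,0,-0.0005,0.01,0.001,0,0.2,0,0,-0.001,0.03,0.004,0,0.2,0,0,-0.0015,0.06,0.008,0,0.2,0,0,-0.002,0.09,0.012,0,0.2,0,0,-0.0025,0.12,0.016,0,0.2,0,0,-0.0027,0.15,0.02,0,0.2,0,0,-0.0027,0.18,0.024,0,0.2,0,0,-0.0027,0.21,0.028,0,0.2,0,0,-0.0027,0.24,0.031,0,0.2,0,0,-0.0027,0.27,0.034,0,0.2,0,0,-0.0027,0.29,0.036,0,0.2,0,0,-0.0027,0.3,0.037,0,0.2]}}

```text
t: 13.42
tool_pos: [0.5632, 0.0201, 0.0103]
tool_rot: [[-0.092, 0.996, -0.0], [0.996, 0.092, 0.0], [0.0, -0.0, -1.0]]
contact_force: [-0.0, -1.9, -1.5]
opening: 0.0513
grip_force: 0.9
```

```bash
python3 - <<'E'
from plant import optics,ctrl
import cv2
from h import *
s=ctrl.read_state();print(s['tool_pos'],s['contact_force'])
p=optics.get_image('wrist');q=optics.get_image('side');r=optics.get_image('scene')
P=s['tool_pos'];R=s['tool_rot'];tl=np.array(P)+.011*np.array(R)[:,0]
yaw=np.arctan2(R[1][0],R[0][0]);b=np.array([.5519,.1658,1.6629]);sp=tl[:2]+.115*np.array([np.cos(yaw),np.sin(yaw)])
print('yaw err',yaw-b[2],'tail in bridge',local(b,tl),'spec in bridge',local(b,sp))
a=cv2.resize(p['img'][:,:,::-1],(400,300));b=cv2.resize(q['img'][120:220,170:303,::-1],(400,300),interpolation=3);c=cv2.resize(r['img'][190:290,260:393,::-1],(400,300),interpolation=3)
cv2.imwrite('pics/w8.png',cv2.vconcat([cv2.hconcat([a,b]),cv2.hconcat([c,c*0])]))
E
```

```text
[0.56321326 0.02007354 0.01025525] [-0.00624357 -1.85526107 -1.52579362]
yaw err 1.3749922275207993e-05 tail in bridge [-0.13514931  0.00213782] spec in bridge [-0.02014931  0.0021394 ]
```

View pics/w8.png

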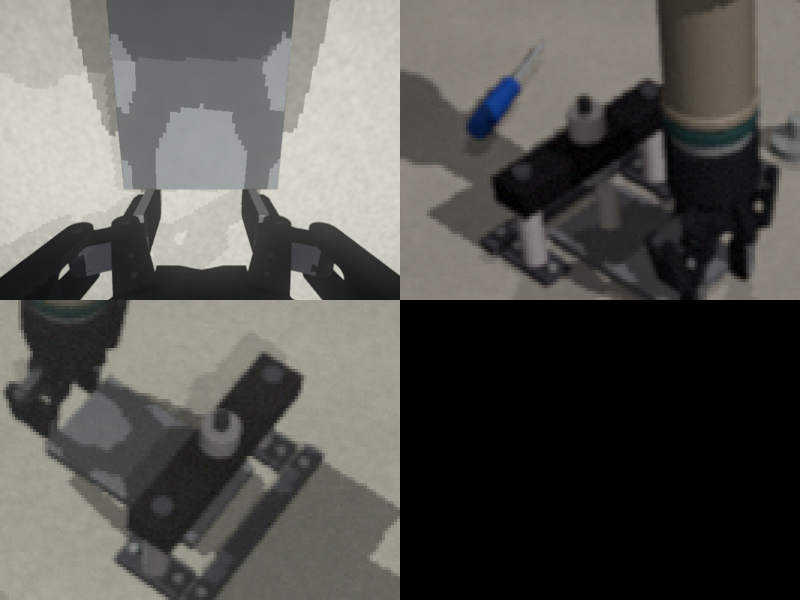

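Plate is square, still flush on the fingers, gap to stop visible in the scene view. Final 17 mm.

{"fn": "drive_tool", "kwargs": {"deltas": [0,0,0,0.01,0.001,0,0.2,0,0,0,0.025,0.004,0,0.2,0,0,0,0.045,0.007,0,0.2,0,0,0,0.065,0.01,0,0.2,0,0,0,0.085,0.013,0,0.2,0,0,0,0.105,0.016,0,0.2,0,0,0,0.125,0.019,0,0.2,0,0,0,0.14,0.021,0,0.2,0,0,0,0.15,0.021,0,0.2,0,0,0,0.16,0.021,0,0.2,0,0,0,0.165,0.021,0,0.2,0,0,0,0.17,0.021,0,0.2]}}

```text
t: 14.57
tool_pos: [0.564, 0.0368, 0.0104]
tool_rot: [[-0.092, 0.996, 0.0], [0.996, 0.092, 0.0], [-0.0, 0.0, -1.0]]
contact_force: [0.7, -2.4, 1.3]
opening: 0.0515
grip_force: 1.4
```

{"fn": "drive_tool", "kwargs": {"deltas": [0,0,0,0.005,0,0,0.2,0,0,0,0.01,0,0,0.2,0,0,0,0.015,0,0,0.2,0,0,0,0.02,0,0,0.2,0,0,0,0.02,0,0,0.2]}}

```text
t: 14.98
tool_pos: [0.5637, 0.0388, 0.0104]
tool_rot: [[-0.092, 0.996, 0.0], [0.996, 0.092, 0.0], [0.0, 0.0, -1.0]]
contact_force: [0.1, -3.2, 1.0]
opening: 0.0514
grip_force: 1.4
```

{"fn": "drive_tool", "kwargs": {"deltas": [0,0,0,0.004,0,0,0.2,0,0,0,0.008,0,0,0.2,0,0,0,0.012,0,0,0.2,0,0,0,0.012,0,0,0.2]}}

```text
t: 15.32
tool_pos: [0.5636, 0.04, 0.0104]
tool_rot: [[-0.092, 0.996, 0.0], [0.996, 0.092, 0.0], [0.0, 0.0, -1.0]]
contact_force: [1.0, -3.5, 1.8]
opening: 0.0509
grip_force: 1.5
```

{"fn": "drive_tool", "kwargs": {"deltas": [0,0,0,0.004,0,0,0.2,0,0,0,0.008,0,0,0.2,0,0,0,0.012,0,0,0.2,0,0,0,0.012,0,0,0.2]}}

```text
t: 15.65
tool_pos: [0.5634, 0.0412, 0.0104]
tool_rot: [[-0.092, 0.996, 0.0], [0.996, 0.092, 0.0], [0.0, 0.0, -1.0]]
contact_force: [0.5, -3.0, 0.9]
opening: 0.0513
grip_force: 1.6
```

{"fn": "drive_tool", "kwargs": {"deltas": [0,0,0,0.004,0,0,0.2,0,0,0,0.008,0,0,0.2,0,0,0,0.012,0,0,0.2,0,0,0,0.012,0,0,0.2]}}

```text
t: 15.98
tool_pos: [0.5634, 0.0415, 0.0104]
tool_rot: [[-0.092, 0.996, 0.0], [0.996, 0.092, -0.001], [-0.001, 0.0, -1.0]]
contact_force: [0.4, -5.8, 2.1]
opening: 0.0512
grip_force: 3.2
```

```bash
python3 - <<'E'
from plant import optics,ctrl
import cv2
p=optics.get_image('wrist');q=optics.get_image('side');r=optics.get_image('scene')
a=cv2.resize(p['img'][:,:,::-1],(400,300));b=cv2.resize(q['img'][140:215,190:290,::-1],(400,300),interpolation=3);c=cv2.resize(r['img'][200:300,280:380,::-1],(400,400),interpolation=3)[100:]
print(ctrl.read_state()['contact_force'])
cv2.imwrite('pics/w9.png',cv2.vconcat([cv2.hconcat([a,b]),cv2.hconcat([c,c*0])]))
E
```

```text
[ 0.42319991 -5.94036671  0.94352506]
```

View pics/w9.png

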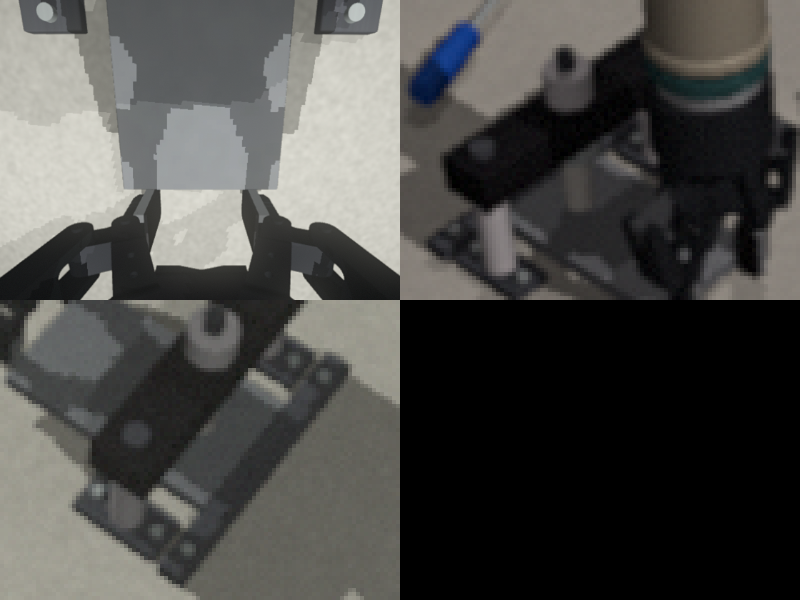

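Nose is on the stop bar with even gaps to both foot plates (20 vs 23 px), specimen upright under the beam. Seat firmly with 1 mm more, then back off.

{"fn": "drive_tool", "kwargs": {"deltas": [0,0,0,0.005,0,0,0.2,0,0,0,0.01,0,0,0.2,0,0,0,0.014,0,0,0.2,0,0,0,0.014,0,0,0.2,0,0,0,0.014,0,0,0.2]}}

```text
t: 16.55
tool_pos: [0.5634, 0.0416, 0.0104]
tool_rot: [[-0.093, 0.996, 0.0], [0.996, 0.093, -0.003], [-0.004, 0.0, -1.0]]
contact_force: [0.3, -10.2, 2.0]
opening: 0.0513
grip_force: 5.3
```

{"fn": "drive_tool", "kwargs": {"deltas": [0,0,0,-0.02,0,0,0.2,0,0,0,-0.06,0,0,0.2,0,0,0,-0.15,0,0,0.2,0,0,0,-0.35,0,0,0.2,0,0,0,-0.6,0,0,0.2,0,0,0,-0.6,0,-0.2,0.2,0,0,0,-0.6,0,-0.6,0.2,0,0,0,-0.6,0,-1,0.2,0,0,0,-0.6,0,-1,0.2,0,0,0,-0.6,0,-1,0.2]}}

```text
t: 17.38
tool_pos: [0.5703, -0.0162, 0.1128]
tool_rot: [[-0.091, 0.996, 0.006], [0.996, 0.091, 0.0], [-0.0, 0.006, -1.0]]
contact_force: [-0.5, 0.4, -0.9]
opening: 0.0511
grip_force: 0.0
```

{"fn": "drive_tool", "kwargs": {"deltas": [0,0,0,0,0,-0.4,0.2,0,0,0,0,0,-0.8,0.2,0,0,0,0,0,-1,0.2,0,0,0,0,0,-1,0.2]}}

```text
t: 17.72
tool_pos: [0.5708, -0.0161, 0.2139]
tool_rot: [[-0.092, 0.996, 0.007], [0.996, 0.092, -0.0], [-0.001, 0.007, -1.0]]
contact_force: [0.7, 0.1, 0.6]
opening: 0.0514
grip_force: 0.0
```

```bash
python3 - <<'E'
from plant import optics,ctrl
import cv2
p=optics.get_image('wrist');q=optics.get_image('side');r=optics.get_image('scene')
a=cv2.resize(p['img'][:,:,::-1],(400,300));b=cv2.resize(q['img'][140:215,190:290,::-1],(400,300),interpolation=3);c=cv2.resize(r['img'][200:300,280:380,::-1],(400,400),interpolation=3)[100:]
d=cv2.resize(r['img'][:,:,::-1],(400,300))
cv2.imwrite('pics/w10.png',cv2.vconcat([cv2.hconcat([a,b]),cv2.hconcat([c,d])]))
E
```

```text
(no output)
```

View pics/w10.png

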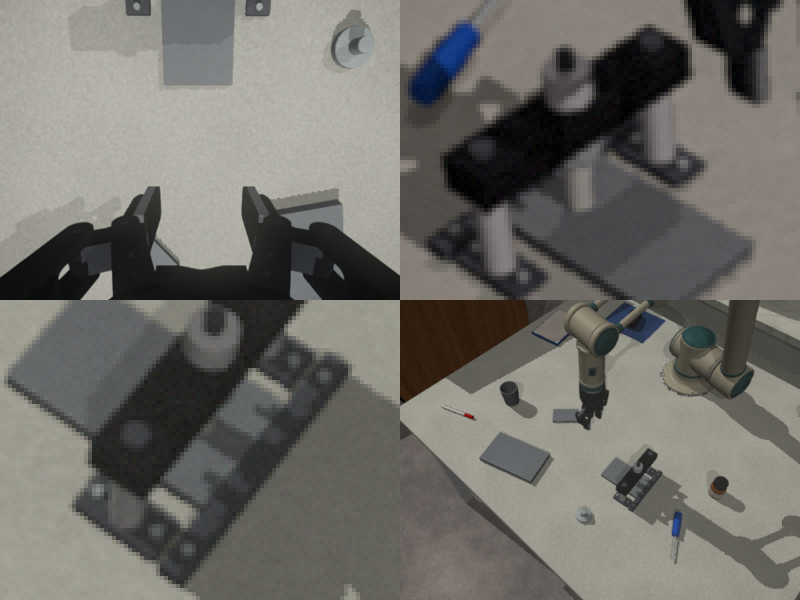

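The carrier lies square against the stop bar with even gaps to the foot plates (151–162 and 235–246 px). The specimen stands upright under the platen, the bystanders are where they were, and the hand is clear.

```bash
python3 -c "
from plant import ctrl
print(ctrl.finish_job())"
```

```text
the job is handed in; nothing more can be done
None
```

I pushed the carrier home against the stop bar, square, with the specimen upright beneath the platen and the hand clear, and handed the job in at about 18 s of the 72 s. The hand-in call returned no verdict, so the result rests on the final pictures and the force rise felt at the stop.

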